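# Pin the swing-out instrument tray to its bracket

## Task

In the treatment room, take the loose steel clevis pin out of its block and thread it down through the eye of the swing-out instrument tray and on through the bracket's lower knuckle beneath, swinging the tray and feeling for the hidden lower hole, until the pin's collar sits fully home on the eye; let go of it there. Work gently: never load the tray or its stand with more than 35 N, and do not disturb the other things on the counter.

Things in the scene. Friction and masses are not known exactly. Their poses are not given: they have to be found in the camera images.
- pin: loose steel clevis pin, about 50 g, standing upright in its block at the start. Origin on its axis at the underside of the collar; own z points up to the grip. Below the origin: straight shank 10 mm diameter, 44 mm long, its last 2 mm tapering to 8 mm. Above: collar 22 mm diameter, 5 mm thick, then a plain round grip 16 mm diameter, 34 mm tall (top 39 mm above the origin).
- pin_tip (a point): centre of the pin's lower end, 44 mm below its collar's underside.
- rack: fixed grey block 60 x 60 x 50 mm holding the pin; origin at the centre of its underside. Vertical through hole of 14 mm; at the start the pin's collar rests on its top (50 mm high), so the pin must be lifted 44 mm to come free.
- stand: fixed white stand of the tray, 12 mm base plate. Origin on the counter beneath the middle of its knuckle housing; own x runs from there to the post 200 mm away, z up. The housing is 58 mm (x) by 164 mm (y), 61 mm high, hollow below the lower knuckle, down to 12 mm above the counter.
- knuckle_mid (a point): middle of the window in the housing's top, 60 mm above the counter (y -32 to +32 mm). In it lies the lower knuckle: a flat steel plate, top 60 mm above the counter, 14 mm thick, one vertical through hole 11.5 mm, 0.5 mm chamfer. NOT measured: the hole lies up to 22 mm to either side of this point, on the arc on which the tray's eye swings, hidden under the tray: find it by feel.
- post_axis (a point): point on the post's vertical axis, 80 mm above the counter; the tray swings about this axis.
- tray (a joint): swing of the aluminium tray about the post, rad. 0: eye over the middle of the housing; growing values swing the eye to the stand's +y. Starts at 0.2 to 0.34; range -0.25 to 0.45. The eye lies over the lower hole somewhere between -0.11 and 0.11. Friction holds the tray where it is left; about 2 N at the eye moves it. The lower knuckle is clamped: 35 N does not move it.
- tray_eye (a point): centre of the upper mouth of the tray's eye, 200 mm from the post axis, 80 mm above the counter: square boss 34 mm wide, through hole 11.5 mm with 1.5 mm chamfer, from 64 to 80 mm height (underside 4 mm above the lower knuckle). Flange around it 72 mm high, 25 mm to the front, 35 mm to +y, 96 mm to -y; a rim 82 mm high runs 55 mm behind. With the pin home its tip is at 36 mm.
- tape_roll: white roll of tape lying flat, 70 mm across, 22 mm high; bystander, leave alone; origin at its underside
- jar: amber jar 52 mm across, 70 mm high; bystander, leave alone; origin at its underside
- spray: white bottle 66 mm across, 190 mm high; bystander, leave alone; origin at its underside
- cup: steel cup 76 mm across, 60 mm high; bystander, leave alone; origin at its underside
- brush: small brush lying flat; bystander, leave alone; origin at its underside

How it is judged:
By the outcome, as a careful person would: the job done as asked, in the order asked, and still so for the second after the job is handed in, with the robot touching nothing.
It also fails if it takes over 72 s, if anything falls off the work surface, if the arm or the gripper's body presses on something with over 40 N, if the wrist force passes 120 N, or if a joint passes its speed limit or range.

## Robot

A 6-joint arm with a two-finger parallel gripper is mounted at the origin on the work surface. World frame = base frame: x ahead of the robot, y to its left, z up, the work surface at z = 0. Lengths are in m, angles in rad, forces in N, time in s.
With the tool pointing down it reaches from about 0.25 to 0.775 m from the base axis. Payload 8.9 kg.
Tool frame: the origin (TCP) lies midway between the tips of the shut fingers; the grasp point (between the pads) lies 19 mm behind it (robot.grip_depth is the distance from the TCP to the grasp point, in m); z points along the fingers, x is the direction in which the jaws open and shut, and the axes are right-handed (so a half turn about z gives the same grasp; the last joint's range is limited). The gripper opens to 85 mm and grips with 20 to 120 N. Pads are 22 mm wide; open, the fingers measure 114 mm over their backs; the gripper's body (76 mm by 85 mm) begins 54 mm behind the grasp point. The pads swing forward as they close: fully open they stand 13 mm farther back than shut.
Start: joints at [1.11, 0.291, -0.153, 1.127, 0, 1.431], TCP at [0.166, 0.498, 0.231] pointing down, gripper open.
Joint ranges: [-2.52, 2.52], [-0.91, 1.74], [-1.3, 1.37], [-1.96, 2.02], [-1.52, 1.47], [-3.14, 3.14]. Speed limits (rad/s): [2.22, 2.22, 2.79, 3.14, 3.14, 3.14].

## Interface

Orientations are given as [roll, pitch, yaw] about the fixed x, y, z axes, in that order (R = Rz(yaw) Ry(pitch) Rx(roll)).
In Python, from cell import sensors, cams, job, robot gives the robot as it stands.
- The arm moves only by the tool arm_command, never from a script. Its argument "moves" is a list of rows, each an object of numbers: "dx", "dy", "dz": the shift along the world's x, y, z in m; "rx", "ry", "rz": the turn, a rotation vector about the world's x, y, z in rad. In form: [{"dx": .., "dy": .., "dz": .., "rx": .., "ry": .., "rz": ..}, ...]. A call has exactly 10 rows; each row is the pose to reach, as a shift and turn from the pose commanded when the call began; what a row does not reach only later rows make up. A row lasts 1/10 s, in which the tool goes at most 50 mm and 8.59 degrees, less where a joint would pass 70% of its speed; a pose out of reach is approached as far as the arm can. A call with a gripper value outside its range is refused whole. "claw" is the opening in per cent of the stroke, from 0 (shut) to 100 (fully open), set as the call begins (left out, the last holds). The fingers move at their own pace and stop on an object; "squeeze" is the grip in N (left out, the last holds). Time passes only in rows, so rows that repeat a pose let the fingers close, or fill a call up. It gives the time, the measured TCP pose, the force and the opening at its end, in the units of the state.
- sensors.get_obs(): the state, without advancing time (a new reading comes with each control period).
- cams.snapshot(name): name is "scene" or "top"; returns the picture (480x640x3 uint8, red, green, blue); there is no depth.
- cams.camera_model(name): a dict with "vertical_fov" (degrees; the focal length in pixels is half the picture's height over the tangent of half this angle, whatever the lens; pixels are square), "cx", "cy" (the principal point, pixels), "world_to_cam" (4x4, takes a point from world to camera coordinates). Camera axes: x right, y down, z forward; pixel columns grow to the right and rows downward; lengths in m; the calibration is good to about 2 mm. A picture is of the moment at which its call begins. camera_model takes no time and is no camera call.
- job.finish_job(): hands the job in, once; it reports no verdict.
The state is a dict: "clock": time; "q": joint angles; "joint_velocities": joint speeds; "tau": joint torques, N m; "tcp_pos": TCP position; "tool_rot": TCP orientation; "wrist_force": force on the tool from outside, world axes, zero at the start; "torque": the same for the moment, N m; "gripper_width": finger opening in m.
Only numpy, scipy, OpenCV 4.12 (cv2) and the standard library are available. Lean on these libraries where they do the work, as an engineer would, in place of code of your own. Each camera call takes 0.05 s, during which the arm holds its last target. There are 200 camera calls.

## Working session

There is one attempt and no reset: what is moved stays moved. The work goes in short steps, Python scripts to look and compute and a tool call to move; the robot and the scene stay as the last step left them, time stands still between calls to the robot, and variables do not carry over. Pictures are saved under pics/ and viewed, about 8 in all and at most 12, crops included, and the job is handed in when it is done.

Besides the shell and the picture viewer there is one more tool, called after ">>>" as a command line: name --argument value ..., lists and objects as JSON in quotes. arm_command: Moves the arm, as the interface text tells. Its arguments: {"type":"object","properties":{"moves":{"type":"array","items":{"type":"object","properties":{"dx":{"type":"number"},"dy":{"type":"number"},"dz":{"type":"number"},"rx":{"type":"number"},"ry":{"type":"number"},"rz":{"type":"number"}}}},"claw":{"type":"number"},"squeeze":{"type":"number"}},"required":["moves"]}

```bash
ls; mkdir -p pics
python3 - <<'E'
from cell import sensors,cams,job,robot
import cv2,numpy as np
for n in("scene","top"):
    im=cams.snapshot(n); cv2.imwrite(f"pics/{n}0.png",im[:,:,::-1])
    m=cams.camera_model(n); print(n,m)
o=sensors.get_obs(); print(o)
print(robot.grip_depth,[a for a in dir(robot) if a[0]!='_'])
E
```

```text
pics
scene {'vertical_fov': 55.49868528827753, 'cx': 319.67542829796474, 'cy': 237.54553938792847, 'world_to_cam': array([[ 0.87005955,  0.49284577,  0.00997133, -0.45269784],
       [ 0.3699359 , -0.63944079, -0.67399029, -0.18214068],
       [-0.32579719,  0.59010044, -0.73867291,  1.31101175],
       [ 0.        ,  0.        ,  0.        ,  1.        ]])}
top {'vertical_fov': 52.066252805203476, 'cx': 317.655579120737, 'cy': 239.72482961432274, 'world_to_cam': array([[-0.00788707, -0.99995627, -0.00502558, -0.01521423],
       [-0.98576685,  0.00861896, -0.1678971 ,  0.57558366],
       [ 0.16793308,  0.00362983, -0.98579172,  0.99992476],
       [ 0.        ,  0.        ,  0.        ,  1.        ]])}
{'clock': 0.1, 'q': array([ 1.10969348e+00,  2.91233096e-01, -1.54026983e-01,  1.12668808e+00,
       -2.64790141e-05,  1.43152177e+00]), 'joint_velocities': array([-0.00140998, -0.00130445,  0.00242043,  0.0003297 ,  0.00065687,
        0.00129991]), 'tau': array([ 1.66004509e-03, -5.37975526e+01,  3.31918216e+01,  9.26143111e-03,
       -1.26419809e-04,  1.11246837e-05]), 'tcp_pos': array([0.16588073, 0.49770739, 0.23079388]), 'tool_rot': array([-3.14145897e+00,  1.14435697e-03,  1.24896813e+00]), 'wrist_force': array([0.16648957, 0.04817209, 0.70539734]), 'torque': array([0.03146744, 0.02460611, 0.01679281]), 'gripper_width': 0.08518428332370269}
0.0187 ['PlanningError', 'grip_depth']
```

View pics/scene0.png

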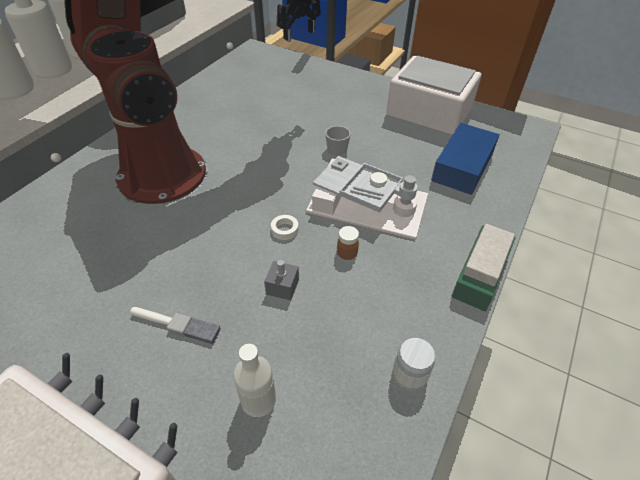

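View pics/top0.png

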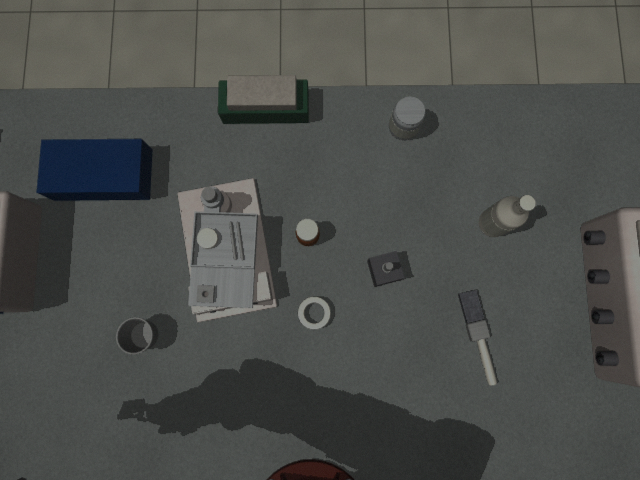

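Top view: the pin is near (389,267), the eye near (206,293), the post near (210,195) and the housing end near (262,285). Next I'll zoom in on both views.

Run:
```python
import cv2,numpy as np
t=cv2.imread("pics/top0.png");s=cv2.imread("pics/scene0.png")
def c(im,x,y,w,h,k):return cv2.resize(im[y:y+h,x:x+w],None,fx=k,fy=k,interpolation=cv2.INTER_CUBIC)
A=c(t,170,170,110,160,3.75)   # 412x600
B=c(s,300,150,130,90,2.98)    # 387x268
C=np.hstack([c(t,364,245,50,45,3.88),c(s,258,255,50,45,3.88)])
o=np.zeros((600,800,3),np.uint8);o[:A.shape[0],:A.shape[1]]=A[:600]
B=B[:268,:387];o[:B.shape[0],413:413+B.shape[1]]=B
C=C[:330,:387];o[270:270+C.shape[0],413:413+C.shape[1]]=C
cv2.imwrite("pics/zoom.png",o)
```

```text
(no output)
```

View pics/zoom.png

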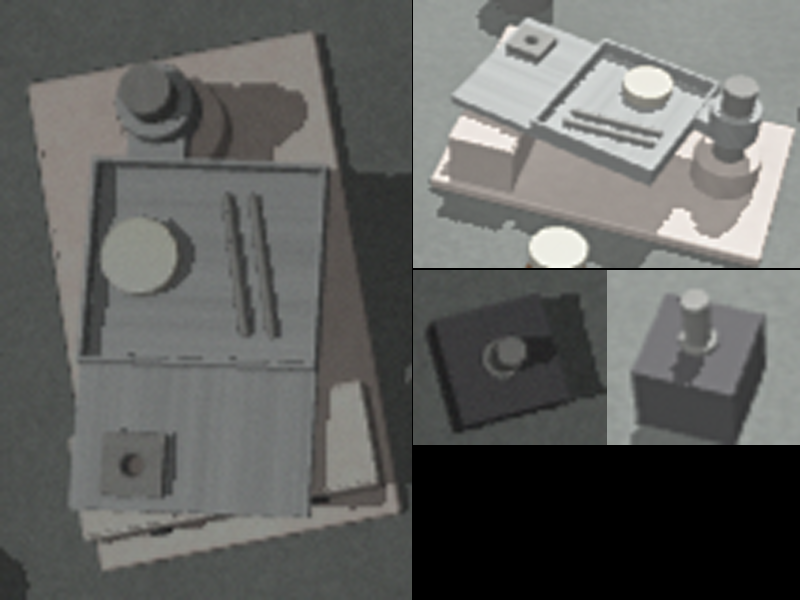

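```bash
cat > h.py <<'E'
import cv2,numpy as np
from cell import sensors,cams,job,robot
M={n:cams.camera_model(n) for n in("scene","top")}
def ray(n,p):
    m=M[n];f=240/np.tan(np.radians(m["vertical_fov"]/2));T=np.array(m["world_to_cam"]);R=T[:3,:3]
    return -R.T@T[:3,3],R.T@np.array([(p[0]-m["cx"])/f,(p[1]-m["cy"])/f,1])
def plane(n,p,z):
    c,d=ray(n,p);return c+d*(z-c[2])/d[2]
def tri(pt,ps):
    c1,d1=ray("top",pt);c2,d2=ray("scene",ps)
    s=np.linalg.lstsq(np.c_[d1,-d2],c2-c1,rcond=None)[0]
    a,b=c1+s[0]*d1,c2+s[1]*d2;return (a+b)/2,np.linalg.norm(a-b)
def proj(n,P):
    m=M[n];f=240/np.tan(np.radians(m["vertical_fov"]/2));q=np.array(m["world_to_cam"])@np.r_[P,1]
    return np.array([m["cx"]+f*q[0]/q[2],m["cy"]+f*q[1]/q[2]])
def ob():
    o=sensors.get_obs();print("t %.2f"%o["clock"],"tcp",o["tcp_pos"].round(4),"rot",o["tool_rot"].round(3),"F",o["wrist_force"].round(1),"w %.4f"%o["gripper_width"]);return o
E
python3 - <<'E'
from h import *
np.set_printoptions(precision=4,suppress=True)
pt=lambda x,y:(169.5+x/3.75+.13,169.5+y/3.75+.13)
pe=pt(133,465);se=(299.5+(532-413)/2.98+.2,149.5+41/2.98+.2)
print("eye",plane("top",pe,.08),plane("scene",se,.08),tri(pe,se))
print("post",tri(pt(152,92),(299.5+327/2.98,149.5+85/2.98)))
g=(363.5+99/3.88+.1,244.5+80/3.88+.1);gs=(257.5+87/3.88+.1,254.5+25/3.88+.1)
print("pintop",plane("top",g,.089),plane("scene",gs,.089),tri(g,gs))
c=[plane("top",pt(*p),.012) for p in((28,87),(316,32),(400,512),(103,570))]
for i in range(4):
    d=c[(i+1)%4]-c[i];print(c[i],np.linalg.norm(d),np.degrees(np.arctan2(d[1],d[0])))
# pin segmentation: bright in rack region, top
t=cv2.imread("pics/top0.png",0);s=cv2.imread("pics/scene0.png",0)
print(t[258:276,380:400]);print(s[258:280,272:290])
print(t[286:302,198:214]);print(s[157:171,332:350])
E
```

```text
eye [0.4609 0.2097 0.08  ] [0.4624 0.2094 0.08  ] (array([0.4614, 0.2102, 0.0789]), np.float64(0.001053387584690568))
post (array([0.6593, 0.1965, 0.1219]), np.float64(0.00266843994368046))
pintop [ 0.5148 -0.1649  0.089 ] [ 0.5125 -0.1614  0.089 ] (array([ 0.5144, -0.1642,  0.0931]), np.float64(0.00029612192756097274))
[0.6914 0.2955 0.012 ] 0.1754466281806074 -79.29914085433623
[0.724  0.1231 0.012 ] 0.29193290062347593 -169.6553711367179
[0.4368 0.0707 0.012 ] 0.17315235802693416 100.52234668016574
[0.4052 0.2409 0.012 ] 0.29138817576238446 10.795253818401818
[[ 59  58  57  58  57  55  57  59  59  58  58  61  58  54  58  56  56  59
   54  50]
 [ 59  60  55  56  57  57  58  60  57  59  58  57  60  57  59  59  57  57
   57  50]
 [ 57  57  58  57  61  55  57  60  60  59  59  58  57  56  58  57  57  58
   58  52]
 [ 59  56  57  54  58  59  57  59  58  53  58  59  59  59  60  58  57  59
   56  53]
 [ 58  58  58  61  59  62  69  71  84  87  79  66  47  44  43  42  43  44
   41  41]
 [ 59  59  57  54  73  79  86  91  96  98  95  90  61  38  35  38  34  37
   35  38]
 [ 58  58  62  85  84
[... 4074 characters left out ...]
177 180 187 197 206 207]
 [209 188 178 178 179 161 119 111 125 148 172 178 177 180 181 178 194 203]
 [191 180 178 180 179 141  95  86  94 117 163 178 181 183 176 129 163 195]
 [174 180 181 182 183 172 127 101 101 131 172 182 184 179 127  90 158 196]
 [118 154 177 183 183 183 179 177 176 178 183 184 180 129  86 111 189 205]
 [ 94 100 107 123 154 176 181 182 183 184 184 181 143  92 113 189 208 206]
 [103  95  94  95 101 120 139 157 179 186 182 143  95 112 188 210 209 207]
 [130 131 120 105  96  94  97 102 124 155 139  96 110 182 205 206 205 205]
 [202 199 150 131 126 106  95  93  95 100  88 110 182 202 201 199 200 201]
 [207 207 201 201 199 149 131 125 104  93 113 180 201 200 198 198 198 199]]
```

Run:
```python
from h import *
np.set_printoptions(precision=4,suppress=True)
g=(389.,265.3);gs=(280.1,262.2)
print("pin",plane("top",g,.089),plane("scene",gs,.089),tri(g,gs))
e=(205.,293.7);es=(339.3,163.2)
print("eye",plane("top",e,.08),plane("scene",es,.08),tri(e,es))
print("jar",plane("top",(307,228),.07),"spray",plane("top",(527,203),.19),"cup",plane("top",(133,334),.06))
# rack top corners crop
q=[plane("top",(363.5+(x-413)/3.88,244.5+(y-270)/3.88),.05) for x,y in((429,322),(533,296),(560,395),(457,424))]
print(np.array(q),np.mean(q,0))
```

```text
pin [ 0.5146 -0.1646  0.089 ] [ 0.5144 -0.164   0.089 ] (array([ 0.5146, -0.1645,  0.0897]), np.float64(0.0002098782260425354))
eye [0.4608 0.2099 0.08  ] [0.4611 0.2099 0.08  ] (array([0.4609, 0.21  , 0.0799]), np.float64(0.00030236379894836677))
jar [0.597  0.0021 0.07  ] spray [ 0.6173 -0.4108  0.19  ] cup [0.381  0.3596 0.06  ]
[[ 0.5352 -0.1255  0.05  ]
 [ 0.5491 -0.1826  0.05  ]
 [ 0.4948 -0.1954  0.05  ]
 [ 0.4795 -0.1392  0.05  ]] [ 0.5147 -0.1607  0.05  ]
```

>>> arm_command --moves '[{"dx":0.025,"dy":-0.043,"rz":0.04},{"dx":0.05,"dy":-0.086,"rz":0.08},{"dx":0.075,"dy":-0.13,"rz":0.12},{"dx":0.1,"dy":-0.173,"rz":0.16},{"dx":0.125,"dy":-0.216,"rz":0.2},{"dx":0.15,"dy":-0.26,"rz":0.24},{"dx":0.175,"dy":-0.303,"rz":0.28},{"dx":0.2,"dy":-0.346,"rz":0.32},{"dx":0.225,"dy":-0.39,"rz":0.36},{"dx":0.25,"dy":-0.433,"rz":0.4}]'

```text
validation failed for argument at $.mo...
```

>>> arm_command --moves '[{"dx":0.025,"dy":-0.043,"dz":0,"rx":0,"ry":0,"rz":0.04},{"dx":0.05,"dy":-0.086,"dz":0,"rx":0,"ry":0,"rz":0.08},{"dx":0.075,"dy":-0.13,"dz":0,"rx":0,"ry":0,"rz":0.12},{"dx":0.1,"dy":-0.173,"dz":0,"rx":0,"ry":0,"rz":0.16},{"dx":0.125,"dy":-0.216,"dz":0,"rx":0,"ry":0,"rz":0.2},{"dx":0.15,"dy":-0.26,"dz":0,"rx":0,"ry":0,"rz":0.24},{"dx":0.175,"dy":-0.303,"dz":0,"rx":0,"ry":0,"rz":0.28},{"dx":0.2,"dy":-0.346,"dz":0,"rx":0,"ry":0,"rz":0.32},{"dx":0.225,"dy":-0.39,"dz":0,"rx":0,"ry":0,"rz":0.36},{"dx":0.25,"dy":-0.433,"dz":0,"rx":0,"ry":0,"rz":0.4}]' --claw 60 --squeeze 60

```text
clock: 1.1
tcp_pos: [0.4162, 0.0634, 0.2313]
tool_rot: [3.141, -0.0, 1.65]
wrist_force: [0.1, 1.0, 0.1]
gripper_width: 0.0512
```

>>> arm_command --moves '[{"dx":0.018,"dy":-0.041,"dz":0,"rx":0,"ry":0,"rz":0},{"dx":0.035,"dy":-0.082,"dz":0,"rx":0,"ry":0,"rz":0},{"dx":0.053,"dy":-0.123,"dz":0,"rx":0,"ry":0,"rz":0},{"dx":0.07,"dy":-0.164,"dz":0,"rx":0,"ry":0,"rz":0},{"dx":0.088,"dy":-0.205,"dz":-0.01,"rx":0,"ry":0,"rz":0},{"dx":0.0985,"dy":-0.2293,"dz":-0.04,"rx":0,"ry":0,"rz":0},{"dx":0.0985,"dy":-0.2293,"dz":-0.08,"rx":0,"ry":0,"rz":0},{"dx":0.0985,"dy":-0.2293,"dz":-0.11,"rx":0,"ry":0,"rz":0},{"dx":0.0985,"dy":-0.2293,"dz":-0.11,"rx":0,"ry":0,"rz":0},{"dx":0.0985,"dy":-0.2293,"dz":-0.11,"rx":0,"ry":0,"rz":0}]'

```text
clock: 2.1
tcp_pos: [0.5141, -0.1636, 0.1217]
tool_rot: [-3.141, -0.0, 1.649]
wrist_force: [0.1, -0.1, 0.8]
gripper_width: 0.0512
```

Run:
```python
from h import *
ob()
t=cams.snapshot("top");s=cams.snapshot("scene")
f=lambda im,x,y:cv2.resize(im[y:y+100,x:x+100,::-1],None,fx=4,fy=4)
cv2.imwrite("pics/pre.png",np.hstack([f(t,340,215),f(s,230,210)]))
```

```text
t 2.10 tcp [ 0.5141 -0.1636  0.1217] rot [-3.141 -0.     1.649] F [ 0.1 -0.1  0.8] w 0.0512
```

View pics/pre.png

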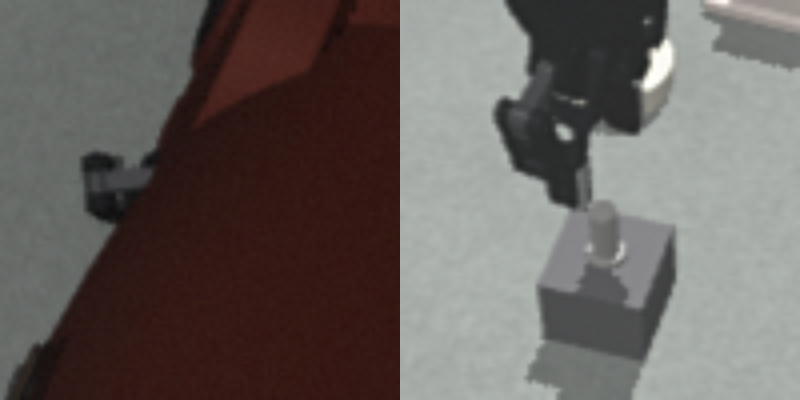

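The scene view shows the fingers just above the pin, which is still standing in the block, so I'll descend and grasp.

>>> arm_command --moves '[{"dx":0,"dy":0,"dz":-0.015,"rx":0,"ry":0,"rz":0},{"dx":0,"dy":0,"dz":-0.03,"rx":0,"ry":0,"rz":0},{"dx":0,"dy":0,"dz":-0.045,"rx":0,"ry":0,"rz":0},{"dx":0,"dy":0,"dz":-0.058,"rx":0,"ry":0,"rz":0},{"dx":0,"dy":0,"dz":-0.064,"rx":0,"ry":0,"rz":0},{"dx":0,"dy":0,"dz":-0.064,"rx":0,"ry":0,"rz":0},{"dx":0,"dy":0,"dz":-0.064,"rx":0,"ry":0,"rz":0},{"dx":0,"dy":0,"dz":-0.064,"rx":0,"ry":0,"rz":0},{"dx":0,"dy":0,"dz":-0.064,"rx":0,"ry":0,"rz":0},{"dx":0,"dy":0,"dz":-0.064,"rx":0,"ry":0,"rz":0}]'

```text
clock: 3.2
tcp_pos: [0.5145, -0.1639, 0.0577]
tool_rot: [3.141, 0.0, 1.649]
wrist_force: [0.7, 0.1, 0.1]
gripper_width: 0.051
```

>>> arm_command --moves '[{"dx":0,"dy":0,"dz":0,"rx":0,"ry":0,"rz":0},{"dx":0,"dy":0,"dz":0,"rx":0,"ry":0,"rz":0},{"dx":0,"dy":0,"dz":0,"rx":0,"ry":0,"rz":0},{"dx":0,"dy":0,"dz":0,"rx":0,"ry":0,"rz":0},{"dx":0,"dy":0,"dz":0,"rx":0,"ry":0,"rz":0},{"dx":0,"dy":0,"dz":0,"rx":0,"ry":0,"rz":0},{"dx":0,"dy":0,"dz":0,"rx":0,"ry":0,"rz":0},{"dx":0,"dy":0,"dz":0,"rx":0,"ry":0,"rz":0},{"dx":0,"dy":0,"dz":0,"rx":0,"ry":0,"rz":0},{"dx":0,"dy":0,"dz":0,"rx":0,"ry":0,"rz":0}]' --claw 0 --squeeze 60

```text
clock: 4.2
tcp_pos: [0.5143, -0.1638, 0.0574]
tool_rot: [3.141, 0.0, 1.649]
wrist_force: [-1.5, 1.1, 4.5]
gripper_width: 0.0145
```

>>> arm_command --moves '[{"dx":0,"dy":0,"dz":0.005,"rx":0,"ry":0,"rz":0},{"dx":0,"dy":0,"dz":0.015,"rx":0,"ry":0,"rz":0},{"dx":0,"dy":0,"dz":0.03,"rx":0,"ry":0,"rz":0},{"dx":0,"dy":0,"dz":0.05,"rx":0,"ry":0,"rz":0},{"dx":0,"dy":0,"dz":0.075,"rx":0,"ry":0,"rz":0},{"dx":0,"dy":0,"dz":0.09,"rx":0,"ry":0,"rz":0},{"dx":-0.002,"dy":0.015,"dz":0.1,"rx":0,"ry":0,"rz":0},{"dx":-0.007,"dy":0.05,"dz":0.1,"rx":0,"ry":0,"rz":0},{"dx":-0.014,"dy":0.095,"dz":0.1,"rx":0,"ry":0,"rz":0},{"dx":-0.02,"dy":0.14,"dz":0.1,"rx":0,"ry":0,"rz":0}]'

```text
clock: 5.2
tcp_pos: [0.4933, -0.0219, 0.1575]
tool_rot: [-3.141, -0.0, 1.648]
wrist_force: [1.2, 1.0, -1.5]
gripper_width: 0.014
```

>>> arm_command --moves '[{"dx":-0.007,"dy":0.045,"dz":0,"rx":0,"ry":0,"rz":0},{"dx":-0.013,"dy":0.09,"dz":0,"rx":0,"ry":0,"rz":0},{"dx":-0.02,"dy":0.135,"dz":0,"rx":0,"ry":0,"rz":0},{"dx":-0.026,"dy":0.18,"dz":0,"rx":0,"ry":0,"rz":0},{"dx":-0.03,"dy":0.21,"dz":0,"rx":0,"ry":0,"rz":0},{"dx":-0.0332,"dy":0.2335,"dz":0,"rx":0,"ry":0,"rz":0},{"dx":-0.0332,"dy":0.2335,"dz":0,"rx":0,"ry":0,"rz":0},{"dx":-0.0332,"dy":0.2335,"dz":0,"rx":0,"ry":0,"rz":0},{"dx":-0.0332,"dy":0.2335,"dz":0,"rx":0,"ry":0,"rz":0},{"dx":-0.0332,"dy":0.2335,"dz":0,"rx":0,"ry":0,"rz":0}]'

```text
clock: 6.2
tcp_pos: [0.4611, 0.2089, 0.1573]
tool_rot: [-3.141, 0.0, 1.648]
wrist_force: [-0.3, -0.2, -0.7]
gripper_width: 0.0144
```

Run:
```python
from h import *
o=ob()
t=cams.snapshot("top");s=cams.snapshot("scene")
cv2.imwrite("pics/s2.png",s[:,:,::-1])
f=lambda im,x,y:cv2.resize(im[y:y+80,x:x+80,::-1],None,fx=5,fy=5,interpolation=cv2.INTER_CUBIC)
cv2.imwrite("pics/over.png",np.hstack([f(t,165,255),f(s,300,110)]))
p=o["tcp_pos"]; print(proj("scene",p+[0,0,-.007]),proj("scene",p+[0,0,-.051]),proj("scene",[.461,.21,.08]))
```

```text
t 6.20 tcp [0.4611 0.2089 0.1573] rot [-3.141  0.     1.648] F [-0.3 -0.2 -0.7] w 0.0144
[340.26528485 141.69046208] [339.54415583 155.49649601] [339.28813869 163.18052552]
```

View pics/over.png

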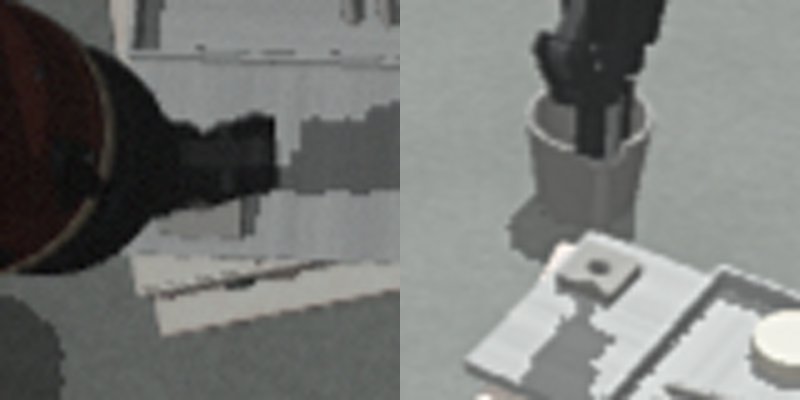

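Run:
```python
import cv2,numpy as np
s=cv2.imread("pics/s2.png")
a=cv2.resize(s[115:175,315:375],(400,400),interpolation=cv2.INTER_CUBIC);a=cv2.convertScaleAbs(a,alpha=1.6,beta=-40)
b=cv2.resize(s[200:320,225:345],(400,400))
cv2.imwrite("pics/chk.png",np.hstack([a,b]))
```

```text
(no output)
```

View pics/chk.png

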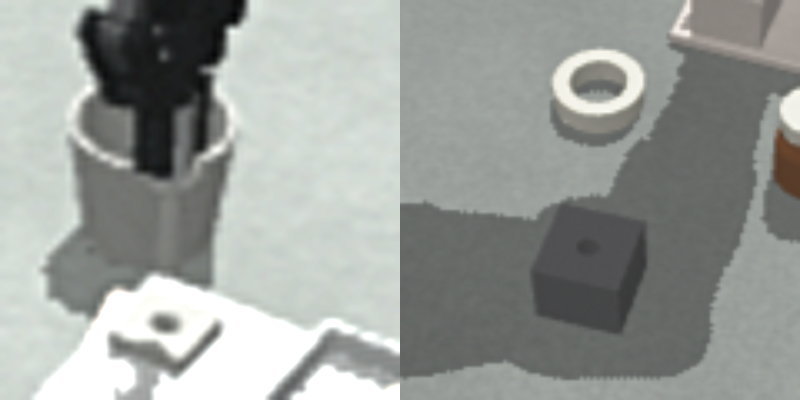

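The block is empty. The shank shows against the cup below the fingers, with its tip near (340,155), where I expected it. I'll go down into the eye's chamfer carefully.

>>> arm_command --moves '[{"dx":0,"dy":0.0003,"dz":-0.01,"rx":0,"ry":0,"rz":0},{"dx":0,"dy":0.0003,"dz":-0.018,"rx":0,"ry":0,"rz":0},{"dx":0,"dy":0.0003,"dz":-0.023,"rx":0,"ry":0,"rz":0},{"dx":0,"dy":0.0003,"dz":-0.025,"rx":0,"ry":0,"rz":0},{"dx":0,"dy":0.0003,"dz":-0.026,"rx":0,"ry":0,"rz":0},{"dx":0,"dy":0.0003,"dz":-0.0265,"rx":0,"ry":0,"rz":0},{"dx":0,"dy":0.0003,"dz":-0.027,"rx":0,"ry":0,"rz":0},{"dx":0,"dy":0.0003,"dz":-0.0275,"rx":0,"ry":0,"rz":0},{"dx":0,"dy":0.0003,"dz":-0.0275,"rx":0,"ry":0,"rz":0},{"dx":0,"dy":0.0003,"dz":-0.0275,"rx":0,"ry":0,"rz":0}]'

```text
clock: 7.3
tcp_pos: [0.4611, 0.21, 0.1299]
tool_rot: [3.141, -0.0, 1.649]
wrist_force: [0.2, -0.5, -0.6]
gripper_width: 0.0144
```

>>> arm_command --moves '[{"dx":0,"dy":0,"dz":-0.0005,"rx":0,"ry":0,"rz":0},{"dx":0,"dy":0,"dz":-0.001,"rx":0,"ry":0,"rz":0},{"dx":0,"dy":0,"dz":-0.0015,"rx":0,"ry":0,"rz":0},{"dx":0,"dy":0,"dz":-0.002,"rx":0,"ry":0,"rz":0},{"dx":0,"dy":0,"dz":-0.0025,"rx":0,"ry":0,"rz":0},{"dx":0,"dy":0,"dz":-0.003,"rx":0,"ry":0,"rz":0},{"dx":0,"dy":0,"dz":-0.003,"rx":0,"ry":0,"rz":0},{"dx":0,"dy":0,"dz":-0.003,"rx":0,"ry":0,"rz":0},{"dx":0,"dy":0,"dz":-0.003,"rx":0,"ry":0,"rz":0},{"dx":0,"dy":0,"dz":-0.003,"rx":0,"ry":0,"rz":0}]'

```text
clock: 8.3
tcp_pos: [0.4611, 0.21, 0.1268]
tool_rot: [3.142, 0.0, 1.649]
wrist_force: [0.3, -0.1, -0.6]
gripper_width: 0.0143
```

>>> arm_command --moves '[{"dx":0,"dy":0,"dz":-0.001,"rx":0,"ry":0,"rz":0},{"dx":0,"dy":0,"dz":-0.002,"rx":0,"ry":0,"rz":0},{"dx":0,"dy":0,"dz":-0.003,"rx":0,"ry":0,"rz":0},{"dx":0,"dy":0,"dz":-0.004,"rx":0,"ry":0,"rz":0},{"dx":0,"dy":0,"dz":-0.005,"rx":0,"ry":0,"rz":0},{"dx":0,"dy":0,"dz":-0.006,"rx":0,"ry":0,"rz":0},{"dx":0,"dy":0,"dz":-0.007,"rx":0,"ry":0,"rz":0},{"dx":0,"dy":0,"dz":-0.008,"rx":0,"ry":0,"rz":0},{"dx":0,"dy":0,"dz":-0.009,"rx":0,"ry":0,"rz":0},{"dx":0,"dy":0,"dz":-0.009,"rx":0,"ry":0,"rz":0}]'

```text
clock: 9.3
tcp_pos: [0.461, 0.21, 0.1177]
tool_rot: [-3.141, 0.0, 1.649]
wrist_force: [1.0, -0.5, -1.1]
gripper_width: 0.0142
```

>>> arm_command --moves '[{"dx":0,"dy":-0.001,"dz":-0.001,"rx":0,"ry":0,"rz":0},{"dx":-0.0001,"dy":-0.003,"dz":-0.002,"rx":0,"ry":0,"rz":0},{"dx":-0.0002,"dy":-0.006,"dz":-0.003,"rx":0,"ry":0,"rz":0},{"dx":-0.0003,"dy":-0.009,"dz":-0.003,"rx":0,"ry":0,"rz":0},{"dx":-0.0003,"dy":-0.012,"dz":-0.003,"rx":0,"ry":0,"rz":0},{"dx":-0.0003,"dy":-0.015,"dz":-0.003,"rx":0,"ry":0,"rz":0},{"dx":-0.0003,"dy":-0.018,"dz":-0.003,"rx":0,"ry":0,"rz":0},{"dx":-0.0002,"dy":-0.021,"dz":-0.003,"rx":0,"ry":0,"rz":0},{"dx":-0.0001,"dy":-0.023,"dz":-0.003,"rx":0,"ry":0,"rz":0},{"dx":-0.0001,"dy":-0.024,"dz":-0.003,"rx":0,"ry":0,"rz":0}]'

```text
clock: 10.3
tcp_pos: [0.4611, 0.1858, 0.1149]
tool_rot: [3.141, 0.0, 1.649]
wrist_force: [0.0, 2.9, -0.9]
gripper_width: 0.0142
```

>>> arm_command --moves '[{"dx":0,"dy":0,"dz":-0.001,"rx":0,"ry":0,"rz":0},{"dx":0,"dy":0,"dz":-0.002,"rx":0,"ry":0,"rz":0},{"dx":0,"dy":0,"dz":-0.0025,"rx":0,"ry":0,"rz":0},{"dx":0,"dy":0,"dz":-0.003,"rx":0,"ry":0,"rz":0},{"dx":0,"dy":0,"dz":-0.0033,"rx":0,"ry":0,"rz":0},{"dx":0,"dy":0,"dz":-0.0036,"rx":0,"ry":0,"rz":0},{"dx":0,"dy":0,"dz":-0.0039,"rx":0,"ry":0,"rz":0},{"dx":0,"dy":0,"dz":-0.0042,"rx":0,"ry":0,"rz":0},{"dx":0,"dy":0,"dz":-0.0042,"rx":0,"ry":0,"rz":0},{"dx":0,"dy":0,"dz":-0.0042,"rx":0,"ry":0,"rz":0}]'

```text
clock: 11.3
tcp_pos: [0.4612, 0.186, 0.1113]
tool_rot: [3.141, 0.0, 1.649]
wrist_force: [-1.6, 0.3, 9.1]
gripper_width: 0.0144
```

>>> arm_command --moves '[{"dx":0,"dy":-0.0005,"dz":0,"rx":0,"ry":0,"rz":0},{"dx":0.0001,"dy":-0.001,"dz":0,"rx":0,"ry":0,"rz":0},{"dx":0.0001,"dy":-0.0015,"dz":0,"rx":0,"ry":0,"rz":0},{"dx":0.0002,"dy":-0.002,"dz":0,"rx":0,"ry":0,"rz":0},{"dx":0.0002,"dy":-0.0025,"dz":0,"rx":0,"ry":0,"rz":0},{"dx":0.0002,"dy":-0.003,"dz":0,"rx":0,"ry":0,"rz":0},{"dx":0.0002,"dy":-0.003,"dz":0,"rx":0,"ry":0,"rz":0},{"dx":0.0002,"dy":-0.003,"dz":0,"rx":0,"ry":0,"rz":0},{"dx":0.0002,"dy":-0.003,"dz":0,"rx":0,"ry":0,"rz":0},{"dx":0.0002,"dy":-0.003,"dz":0,"rx":0,"ry":0,"rz":0}]'

```text
clock: 12.3
tcp_pos: [0.4615, 0.1844, 0.1113]
tool_rot: [3.141, -0.003, 1.65]
wrist_force: [-2.0, 6.7, 7.6]
gripper_width: 0.0142
```

>>> arm_command --moves '[{"dx":0,"dy":-0.0005,"dz":0,"rx":0,"ry":0,"rz":0},{"dx":0.0001,"dy":-0.001,"dz":0,"rx":0,"ry":0,"rz":0},{"dx":0.0001,"dy":-0.0015,"dz":0,"rx":0,"ry":0,"rz":0},{"dx":0.0002,"dy":-0.002,"dz":0,"rx":0,"ry":0,"rz":0},{"dx":0.0002,"dy":-0.0025,"dz":0,"rx":0,"ry":0,"rz":0},{"dx":0.0002,"dy":-0.003,"dz":0,"rx":0,"ry":0,"rz":0},{"dx":0.0002,"dy":-0.003,"dz":0,"rx":0,"ry":0,"rz":0},{"dx":0.0002,"dy":-0.003,"dz":0,"rx":0,"ry":0,"rz":0},{"dx":0.0002,"dy":-0.003,"dz":0,"rx":0,"ry":0,"rz":0},{"dx":0.0002,"dy":-0.003,"dz":0,"rx":0,"ry":0,"rz":0}]'

```text
clock: 13.3
tcp_pos: [0.4618, 0.1813, 0.1113]
tool_rot: [3.14, -0.003, 1.65]
wrist_force: [-1.5, 6.0, 7.1]
gripper_width: 0.0142
```

Steady drag with z unchanged, so I'll continue in 3 mm steps.

>>> arm_command --moves '[{"dx":0,"dy":-0.0005,"dz":0,"rx":0,"ry":0,"rz":0},{"dx":0.0001,"dy":-0.001,"dz":0,"rx":0,"ry":0,"rz":0},{"dx":0.0002,"dy":-0.0015,"dz":0,"rx":0,"ry":0,"rz":0},{"dx":0.0002,"dy":-0.002,"dz":0,"rx":0,"ry":0,"rz":0},{"dx":0.0003,"dy":-0.0025,"dz":0,"rx":0,"ry":0,"rz":0},{"dx":0.0003,"dy":-0.003,"dz":0,"rx":0,"ry":0,"rz":0},{"dx":0.0003,"dy":-0.003,"dz":0,"rx":0,"ry":0,"rz":0},{"dx":0.0003,"dy":-0.003,"dz":0,"rx":0,"ry":0,"rz":0},{"dx":0.0003,"dy":-0.003,"dz":0,"rx":0,"ry":0,"rz":0},{"dx":0.0003,"dy":-0.003,"dz":0,"rx":0,"ry":0,"rz":0}]'

```text
clock: 14.3
tcp_pos: [0.4621, 0.178, 0.1112]
tool_rot: [3.14, -0.002, 1.65]
wrist_force: [-0.8, 4.4, 6.1]
gripper_width: 0.0147
```

>>> arm_command --moves '[{"dx":0,"dy":-0.0005,"dz":-0.0002,"rx":0,"ry":0,"rz":0},{"dx":0.0001,"dy":-0.001,"dz":-0.0002,"rx":0,"ry":0,"rz":0},{"dx":0.0002,"dy":-0.0015,"dz":-0.0002,"rx":0,"ry":0,"rz":0},{"dx":0.0002,"dy":-0.002,"dz":-0.0002,"rx":0,"ry":0,"rz":0},{"dx":0.0003,"dy":-0.0025,"dz":-0.0002,"rx":0,"ry":0,"rz":0},{"dx":0.0003,"dy":-0.003,"dz":-0.0002,"rx":0,"ry":0,"rz":0},{"dx":0.0003,"dy":-0.003,"dz":-0.0002,"rx":0,"ry":0,"rz":0},{"dx":0.0003,"dy":-0.003,"dz":-0.0002,"rx":0,"ry":0,"rz":0},{"dx":0.0003,"dy":-0.003,"dz":-0.0002,"rx":0,"ry":0,"rz":0},{"dx":0.0003,"dy":-0.003,"dz":-0.0002,"rx":0,"ry":0,"rz":0}]'

```text
clock: 15.3
tcp_pos: [0.462, 0.174, 0.1104]
tool_rot: [3.142, 0.0, 1.649]
wrist_force: [1.5, 2.4, -0.7]
gripper_width: 0.0145
```

Fz fell to zero and z dropped 0.8 mm, so the tip is over the hidden hole. Now pressing down slowly.

>>> arm_command --moves '[{"dx":0,"dy":0,"dz":-0.0003,"rx":0,"ry":0,"rz":0},{"dx":0,"dy":0,"dz":-0.0006,"rx":0,"ry":0,"rz":0},{"dx":0,"dy":0,"dz":-0.0009,"rx":0,"ry":0,"rz":0},{"dx":0,"dy":0,"dz":-0.0012,"rx":0,"ry":0,"rz":0},{"dx":0,"dy":0,"dz":-0.0015,"rx":0,"ry":0,"rz":0},{"dx":0,"dy":0,"dz":-0.0015,"rx":0,"ry":0,"rz":0},{"dx":0,"dy":0,"dz":-0.0015,"rx":0,"ry":0,"rz":0},{"dx":0,"dy":0,"dz":-0.0015,"rx":0,"ry":0,"rz":0},{"dx":0,"dy":0,"dz":-0.0015,"rx":0,"ry":0,"rz":0},{"dx":0,"dy":0,"dz":-0.0015,"rx":0,"ry":0,"rz":0}]'

```text
clock: 16.3
tcp_pos: [0.4619, 0.174, 0.1089]
tool_rot: [-3.142, -0.0, 1.649]
wrist_force: [1.3, 2.4, -0.2]
gripper_width: 0.0142
```

>>> arm_command --moves '[{"dx":0,"dy":0,"dz":-0.0004,"rx":0,"ry":0,"rz":0},{"dx":0,"dy":0,"dz":-0.0008,"rx":0,"ry":0,"rz":0},{"dx":0,"dy":0,"dz":-0.0012,"rx":0,"ry":0,"rz":0},{"dx":0,"dy":0,"dz":-0.0016,"rx":0,"ry":0,"rz":0},{"dx":0,"dy":0,"dz":-0.002,"rx":0,"ry":0,"rz":0},{"dx":0,"dy":0,"dz":-0.0024,"rx":0,"ry":0,"rz":0},{"dx":0,"dy":0,"dz":-0.0028,"rx":0,"ry":0,"rz":0},{"dx":0,"dy":0,"dz":-0.003,"rx":0,"ry":0,"rz":0},{"dx":0,"dy":0,"dz":-0.003,"rx":0,"ry":0,"rz":0},{"dx":0,"dy":0,"dz":-0.003,"rx":0,"ry":0,"rz":0}]'

```text
clock: 17.3
tcp_pos: [0.462, 0.174, 0.1059]
tool_rot: [-3.142, -0.0, 1.649]
wrist_force: [1.6, 3.0, 1.4]
gripper_width: 0.0141
```

>>> arm_command --moves '[{"dx":0.0001,"dy":0.0003,"dz":-0.001,"rx":0,"ry":0,"rz":0},{"dx":0.0001,"dy":0.0003,"dz":-0.002,"rx":0,"ry":0,"rz":0},{"dx":0.0001,"dy":0.0003,"dz":-0.003,"rx":0,"ry":0,"rz":0},{"dx":0.0001,"dy":0.0003,"dz":-0.004,"rx":0,"ry":0,"rz":0},{"dx":0.0001,"dy":0.0003,"dz":-0.005,"rx":0,"ry":0,"rz":0},{"dx":0.0001,"dy":0.0003,"dz":-0.006,"rx":0,"ry":0,"rz":0},{"dx":0.0001,"dy":0.0003,"dz":-0.007,"rx":0,"ry":0,"rz":0},{"dx":0.0001,"dy":0.0003,"dz":-0.008,"rx":0,"ry":0,"rz":0},{"dx":0.0001,"dy":0.0003,"dz":-0.008,"rx":0,"ry":0,"rz":0},{"dx":0.0001,"dy":0.0003,"dz":-0.008,"rx":0,"ry":0,"rz":0}]'

```text
clock: 18.3
tcp_pos: [0.4619, 0.1742, 0.0978]
tool_rot: [-3.141, 0.0, 1.649]
wrist_force: [0.9, 1.7, -2.8]
gripper_width: 0.0144
```

>>> arm_command --moves '[{"dx":0,"dy":0.0002,"dz":-0.001,"rx":0,"ry":0,"rz":0},{"dx":0,"dy":0.0002,"dz":-0.002,"rx":0,"ry":0,"rz":0},{"dx":0,"dy":0.0002,"dz":-0.003,"rx":0,"ry":0,"rz":0},{"dx":0,"dy":0.0002,"dz":-0.004,"rx":0,"ry":0,"rz":0},{"dx":0,"dy":0.0002,"dz":-0.005,"rx":0,"ry":0,"rz":0},{"dx":0,"dy":0.0002,"dz":-0.006,"rx":0,"ry":0,"rz":0},{"dx":0,"dy":0.0002,"dz":-0.007,"rx":0,"ry":0,"rz":0},{"dx":0,"dy":0.0002,"dz":-0.008,"rx":0,"ry":0,"rz":0},{"dx":0,"dy":0.0002,"dz":-0.008,"rx":0,"ry":0,"rz":0},{"dx":0,"dy":0.0002,"dz":-0.008,"rx":0,"ry":0,"rz":0}]'

```text
clock: 19.3
tcp_pos: [0.462, 0.1745, 0.0899]
tool_rot: [-3.141, 0.0, 1.649]
wrist_force: [0.1, 0.7, -0.3]
gripper_width: 0.0141
```

>>> arm_command --moves '[{"dx":0,"dy":0,"dz":-0.0005,"rx":0,"ry":0,"rz":0},{"dx":0,"dy":0,"dz":-0.001,"rx":0,"ry":0,"rz":0},{"dx":0,"dy":0,"dz":-0.0015,"rx":0,"ry":0,"rz":0},{"dx":0,"dy":0,"dz":-0.002,"rx":0,"ry":0,"rz":0},{"dx":0,"dy":0,"dz":-0.0024,"rx":0,"ry":0,"rz":0},{"dx":0,"dy":0,"dz":-0.0027,"rx":0,"ry":0,"rz":0},{"dx":0,"dy":0,"dz":-0.003,"rx":0,"ry":0,"rz":0},{"dx":0,"dy":0,"dz":-0.003,"rx":0,"ry":0,"rz":0},{"dx":0,"dy":0,"dz":-0.003,"rx":0,"ry":0,"rz":0},{"dx":0,"dy":0,"dz":-0.003,"rx":0,"ry":0,"rz":0}]'

```text
clock: 20.3
tcp_pos: [0.4621, 0.1745, 0.0874]
tool_rot: [3.141, 0.0, 1.649]
wrist_force: [-2.2, -0.2, 7.4]
gripper_width: 0.0142
```

The collar met the eye at TCP z 0.0874, as predicted, with a 7 N reaction. Next: ease off, release and lift.

>>> arm_command --moves '[{"dx":0,"dy":0,"dz":0.0003,"rx":0,"ry":0,"rz":0},{"dx":0,"dy":0,"dz":0.0003,"rx":0,"ry":0,"rz":0},{"dx":0,"dy":0,"dz":0.0003,"rx":0,"ry":0,"rz":0},{"dx":0,"dy":0,"dz":0.0003,"rx":0,"ry":0,"rz":0},{"dx":0,"dy":0,"dz":0.0003,"rx":0,"ry":0,"rz":0},{"dx":0,"dy":0,"dz":0.0003,"rx":0,"ry":0,"rz":0},{"dx":0,"dy":0,"dz":0.0003,"rx":0,"ry":0,"rz":0},{"dx":0,"dy":0,"dz":0.0003,"rx":0,"ry":0,"rz":0},{"dx":0,"dy":0,"dz":0.0003,"rx":0,"ry":0,"rz":0},{"dx":0,"dy":0,"dz":0.0003,"rx":0,"ry":0,"rz":0}]' --claw 50

```text
clock: 21.3
tcp_pos: [0.4621, 0.1745, 0.0872]
tool_rot: [-3.142, -0.0, 1.649]
wrist_force: [0.1, 0.2, -0.4]
gripper_width: 0.0424
```

>>> arm_command --moves '[{"dx":0,"dy":0,"dz":0.01,"rx":0,"ry":0,"rz":0},{"dx":0,"dy":0,"dz":0.025,"rx":0,"ry":0,"rz":0},{"dx":0,"dy":0,"dz":0.045,"rx":0,"ry":0,"rz":0},{"dx":0,"dy":0,"dz":0.075,"rx":0,"ry":0,"rz":0},{"dx":0,"dy":0,"dz":0.11,"rx":0,"ry":0,"rz":0},{"dx":0,"dy":0,"dz":0.15,"rx":0,"ry":0,"rz":0},{"dx":-0.02,"dy":-0.04,"dz":0.15,"rx":0,"ry":0,"rz":0},{"dx":-0.04,"dy":-0.08,"dz":0.15,"rx":0,"ry":0,"rz":0},{"dx":-0.06,"dy":-0.12,"dz":0.15,"rx":0,"ry":0,"rz":0},{"dx":-0.08,"dy":-0.16,"dz":0.15,"rx":0,"ry":0,"rz":0}]'

```text
clock: 22.3
tcp_pos: [0.3812, 0.0134, 0.238]
tool_rot: [3.14, 0.0, 1.65]
wrist_force: [0.2, -1.0, 1.5]
gripper_width: 0.0425
```

>>> arm_command --moves '[{"dx":0,"dy":-0.04,"dz":0,"rx":0,"ry":0,"rz":0},{"dx":0,"dy":-0.08,"dz":0,"rx":0,"ry":0,"rz":0},{"dx":0,"dy":-0.12,"dz":0,"rx":0,"ry":0,"rz":0},{"dx":0,"dy":-0.16,"dz":0,"rx":0,"ry":0,"rz":0},{"dx":0,"dy":-0.18,"dz":0,"rx":0,"ry":0,"rz":0},{"dx":0,"dy":-0.18,"dz":0,"rx":0,"ry":0,"rz":0},{"dx":0,"dy":-0.18,"dz":0,"rx":0,"ry":0,"rz":0},{"dx":0,"dy":-0.18,"dz":0,"rx":0,"ry":0,"rz":0},{"dx":0,"dy":-0.18,"dz":0,"rx":0,"ry":0,"rz":0},{"dx":0,"dy":-0.18,"dz":0,"rx":0,"ry":0,"rz":0}]'

```text
clock: 23.3
tcp_pos: [0.3821, -0.1648, 0.2373]
tool_rot: [3.141, -0.0, 1.65]
wrist_force: [0.4, -0.2, -0.2]
gripper_width: 0.043
```

Run:
```python
from h import *
ob()
t=cams.snapshot("top")[:,:,::-1];s=cams.snapshot("scene")[:,:,::-1]
f=lambda im,x,y,w,h:cv2.resize(im[y:y+h,x:x+w],(400,300),interpolation=cv2.INTER_CUBIC)
cv2.imwrite("pics/end.png",np.vstack([np.hstack([f(t,170,240,80,60),f(s,300,140,80,60)]),np.hstack([f(t,0,0,640,480),f(s,0,0,640,480)])]))
P=[.462,.1745]
for n in M: print(n,proj(n,P+[.119]),proj(n,P+[.08]))
```

```text
t 23.30 tcp [ 0.3821 -0.1648  0.2373] rot [ 3.141 -0.     1.65 ] F [ 0.4 -0.2 -0.2] w 0.0430
scene [333.82289829 158.76455961] [333.33719879 170.60513167]
top [218.47412871 291.72384865] [222.38636741 292.94294323]
```

View pics/end.png

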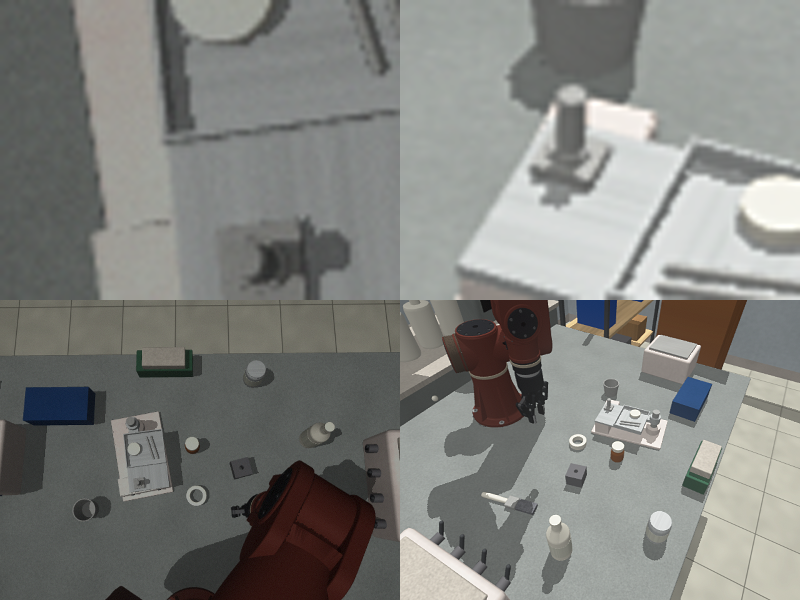

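The pin stands seated in the eye. Its top is at scene pixel (334.2,158.4), against (333.8,158.8) predicted for a collar fully home. The bystanders are in place, so I'm handing in.

```bash
python3 -c "
from h import *
print(job.finish_job());ob()"
```

```text
the job is handed in; nothing more can be done
None
the job is handed in; nothing more can be done
```

The pin is through the tray's eye and the lower knuckle, with its collar home on the eye. I let go of it there, backed the arm clear and handed the job in at about 23 s; no verdict is reported.

**How it went:** I lifted the pin out of its block, lowered it into the eye and swung the tray with it. I then dragged the tip lightly over the knuckle in 3 mm steps. It dropped into the hidden hole at a tray angle of about 0.07 rad, and I pushed it down from there.

**Last checks:**
- **Seating:** the collar met the eye at gripper height 0.0874 m, exactly as predicted, with a 7 N reaction.
- **Final picture:** the pin's top is within half a pixel of where a fully seated pin should appear.
- **Forces:** the highest reading during the work was about 9 N. Forces are only reported at the end of each move call, so brief peaks in between were not seen.
- **Bystanders:** they look undisturbed in the final picture; I compared by eye and did not re-measure them.

No check failed. In one mid-task picture the pin was hard to see in the gripper. The empty block and the shank visible below the fingers settled that it was held.

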